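Sort the pocket finds into the laundry trays

ROBOT

A 6-joint arm with a two-finger parallel gripper is mounted at the origin on a cart in front of the work surface, level with it; the furniture and walls round the work are solid. World frame = base frame: x ahead of the robot, y to its left, z up, the work surface at z = 0. Lengths are in mm, angles in rad, forces in N, time in s.
With the tool pointing down it reaches from about 275 to 750 mm from the base axis. Payload 10.2 kg.
Tool frame: the origin (TCP) lies between the finger pads; the fingertips stand 14 mm ahead of it and the grasp point (between the pads) lies 5 mm behind it (tip_reach is the distance from the TCP to the fingertips, in mm); z points along the fingers, y is the line along which they close (so a half turn about z gives the same grasp; the last joint's range is limited). The gripper opens to 85 mm and grips with 20 to 120 N. Pads are 22 mm wide; open, the fingers measure 114 mm over their backs; the gripper's body (76 mm by 85 mm) begins 54 mm behind the grasp point. The pads swing forward as they close: fully open they stand 13 mm farther back than shut.
Start: joints at [-1.331, 0.313, 1.498, -0, 1.331, -0.223], TCP at [234.378, -469.785, 245.294] pointing down, gripper open.
Joint ranges: [-2.94, 2.94], [-0.97, 2.17], [0.19, 2.56], [-1.23, 4.37], [0.02, 3.11], [-2.88, 2.88]. Speed limits (rad/s): [2.39, 2.39, 3.01, 3.14, 3.14, 3.14].

INTERFACE

Orientations are given as a unit quaternion [w, x, y, z].
In Python, from rig import * gives the robot as it stands.
- The arm moves only by the tool arm_command, never from a script. Its argument "steps" is a list that holds one entry, the list of rows, each a list of 7 numbers: the opening, from 0 (shut) to 1 (fully open), then the shift along the tool's x, y, z each as a share of 0.05 m, from -1 to 1, then the turn, a rotation vector about the tool's x, y, z each as a share of 0.15 rad, from -1 to 1. A call has 1 to 8 rows; each row shifts and turns the commanded pose from where the row before left it, along the tool's axes as they then stand; what a row does not reach is not made up. A row lasts 1/8 s, in which the tool goes at most 62.5 mm and 10.7 degrees, less where a joint would pass 70% of its speed; a pose out of reach is approached as far as the arm can. A call with a number of a shift or a turn outside -1 to 1 is refused whole. A call with a gripper value outside its range is refused whole. The fingers move at their own pace and stop on an object; "squeeze" is the grip in N (left out, the last holds). Time passes only in rows, so rows that do not move let the fingers close. It gives the time, the measured TCP pose, the force, the opening and the grip force at its end, in the units of the state.
- sense(): the state, without advancing time (a new reading comes with each control period).
- capture(name): name is "side" or "top"; returns the picture (384x512x3 uint8, red, green, blue); there is no depth.
- get_calibration(name): a dict with "intrinsics" (3x3 intrinsics, pixels), "D" ([k1, k2, p1, p2, k3] as OpenCV has them; the pictures are not rectified), "rvec" (rotation vector, rad) and "tvec" (3), from world to camera coordinates, as OpenCV has them. Camera axes: x right, y down, z forward; pixel columns grow to the right and rows downward; lengths in mm; the calibration is good to about 2 mm. A picture is of the moment at which its call begins. get_calibration takes no time and is no camera call.
- finish_job(): hands the job in; it is judged then, once.
The state is a dict: "time_s": time; "joints": joint angles; "dq": joint speeds; "tau": joint torques, N m; "eef_pos": TCP position; "ee_rot": TCP orientation; "force": force on the tool from outside, world axes, zero at the start; "wrist_torque": the same for the moment, N m; "grip_width": opening from 0.0 (shut) to 1.0 (fully open); "grip_force": force on a finger pad.
Only numpy, scipy, OpenCV 4.12 (cv2) and the standard library are available. Lean on these libraries where they do the work, as an engineer would, in place of code of your own. Each camera call takes 0.05 s, during which the arm holds its last target. There are 200 camera calls.

TASK

Sort the small things that stand together at the front of the worktop, beside the sink, into the coloured trays: both thread spools (black and white), standing upright, in the blue tray; the nail brush and the hand cream pot, each flat on its base, in the green tray; and the loose clothes peg, lying flat the same way up as now, in the yellow tray. Everything should rest on the tray floor, let go, not leaning on a rim or on something else. The tape measure and the roll of black tape stay where they are.

Things in the scene. Friction and masses are not known exactly. Their poses are not given: they have to be found in the camera images.
- black_spool: cotton reel wound with black thread, pale wooden ends, standing upright: 31 mm in diameter, 48 mm tall, 22 g; origin at the centre of its underside, z up. Grasp across the 31 mm ends
- white_spool: cotton reel wound with white thread, white ends, standing upright: 31 mm in diameter, 52 mm tall, 22 g; origin at the centre of its underside, z up. Grasp across the 31 mm ends
- cream_pot: round pot of hand cream, pale blue with a tan lid (fixed on), 50 mm in diameter, 28 mm tall; origin at the centre of its underside, z up
- nail_brush: white nail brush lying on its blue bristles: 30 mm wide (its x), 85 mm long (its y), 23 mm tall; solid; origin at the centre of its underside, z up. Grasp across the 30 mm width
- clothes_peg: wooden sprung clothes peg lying on its side: 16 mm wide (its x), 73 mm long (its y), 12 mm tall; acts as a solid piece; origin at the centre of its underside, z up. Grasp across the 16 mm width. It is the only peg on the open front part of the worktop, beside the sink
- blue_tray: shallow blue tray, fixed: 165 mm (its x) by 115 mm (its y) outside, 16 mm tall, walls and floor 3 mm thick; origin at the centre of its underside on the worktop, z up, so its floor is at z = 3 mm
- green_tray: shallow green tray, fixed, same shape, size and origin as the blue one; floor at z = 3 mm
- yellow_tray: shallow yellow tray, fixed, same shape, size and origin as the blue one; floor at z = 3 mm
- tape_measure: grey and black tape measure standing among the small things: 33 mm (its x) by 72 mm (its y), 66 mm tall; loose; origin at the centre of its underside; not to be moved. Beware of the wall cabinet over the back of the worktop: its front edge hangs at x = 0.62 m, z = 0.5 m, so carry things low (about 0.11 m) to keep the wrist under or in front of it
- tape_roll: roll of black tape lying flat among the small things: 62 mm in diameter, 19 mm tall; loose; origin at the centre of its underside; not to be moved
There are look-alikes about, which are no part of the job. What is shaped like the black_spool but purple is not meant.

How it is judged (in metres and radians):
At the end, for the whole second after the job is handed in: Spools inside the blue tray, brush and cream pot inside the green, peg inside the yellow; each underside within 5 mm of the tray floor, tilted under 0.12 rad and slower than 0.02 m/s; tape measure and tape roll within 20 mm of where they started (x of black_spool in the frame of blue_tray between -0.075 and 0.075 m and y of black_spool in the frame of blue_tray between -0.05 and 0.05 m and z of black_spool in the frame of blue_tray between -0.002 and 0.008 m and angle between each of black_spool, white_spool, nail_brush, cream_pot, clothes_peg's own z axis and vertical below 0.12 rad and linear speed of each of black_spool, white_spool, nail_brush, cream_pot, clothes_peg below 0.02 m/s and x of white_spool in the frame of blue_tray between -0.075 and 0.075 m and y of white_spool in the frame of blue_tray between -0.05 and 0.05 m and z of white_spool in the frame of blue_tray between -0.002 and 0.008 m and x of nail_brush in the frame of green_tray between -0.075 and 0.075 m and y of nail_brush in the frame of green_tray between -0.05 and 0.05 m and z of nail_brush in the frame of green_tray between -0.002 and 0.008 m and x of cream_pot in the frame of green_tray between -0.075 and 0.075 m and y of cream_pot in the frame of green_tray between -0.05 and 0.05 m and z of cream_pot in the frame of green_tray between -0.002 and 0.008 m and x of clothes_peg in the frame of yellow_tray between -0.075 and 0.075 m and y of clothes_peg in the frame of yellow_tray between -0.05 and 0.05 m and z of clothes_peg in the frame of yellow_tray between -0.002 and 0.008 m and distance of each of tape_measure, tape_roll from where it was at the start of the episode below 0.02 m); the robot touches nothing.
It fails at once if the tape measure or the roll of tape is pushed more than 20 mm from its place (distance of any of tape_measure, tape_roll from where it was at the start of the episode above 0.02 m).
It also fails if it takes over 120 s, if anything falls off the work surface, if the arm or the gripper's body presses on something with over 40 N, if the wrist force passes 120 N, or if a joint passes its speed limit or range.

## Working session

There is one attempt and no reset: what is moved stays moved. The work goes in short steps, Python scripts to look and compute and a tool call to move; the robot and the scene stay as the last step left them, time stands still between calls to the robot, and variables do not carry over. Pictures are saved under pics/ and viewed, at most 14 in all, crops included, and the job is handed in when it is done.

Besides the shell and the picture viewer there is one more tool, called after "Request:" as name(argument=value, ...) on one line, values as JSON. arm_command: Moves the arm, as the interface text tells. Its arguments: {"type":"object","properties":{"steps":{"type":"array"},"squeeze":{"type":"number"}},"required":["steps"]}

```bash
mkdir -p pics; ls
python3 - <<'E'
from rig import *
import cv2,numpy as np
for n in("side","top"):
    im=capture(n); cv2.imwrite(f"pics/{n}0.png",cv2.cvtColor(im,cv2.COLOR_RGB2BGR)); print(n,get_calibration(n))
s=sense(); print(s)
E
```

```text
pics
side {'intrinsics': array([[375.64425924,   0.        , 245.97591195],
       [  0.        , 375.64425924, 187.5123299 ],
       [  0.        ,   0.        ,   1.        ]]), 'D': array([-0.12190541,  0.        ,  0.        ,  0.        ,  0.        ]), 'rvec': array([ 2.06202538,  0.00785391, -0.01964098]), 'tvec': array([-513.43488005,   81.20398976,  876.6573613 ])}
top {'intrinsics': array([[469.95559452,   0.        , 255.54604754],
       [  0.        , 469.95559452, 195.56456304],
       [  0.        ,   0.        ,   1.        ]]), 'D': array([-0.19308385,  0.        ,  0.        ,  0.        ,  0.        ]), 'rvec': array([ 2.12118683, -2.17258423,  0.17945426]), 'tvec': array([  64.58628884,  491.36358078, 1190.54326591])}
{'time_s': 0.1, 'joints': array([-1.33141707e+00,  3.13381369e-01,  1.49836154e+00,  1.16623489e-05,
        1.33099484e+00, -2.23403176e-01]), 'dq': array([-0.00137245,  0.0010259 , -0.00282952,  0.00047204, -0.00024278,
        0.00037632]), 'tau': array([ 1.96724337e-03, -4.12897253e+01, -2.60142821e+01, -1.98614366e-04,
        2.99971529e-03, -2.26635768e-05]), 'eef_pos': array([ 234.3191662 , -469.57011853,  244.79861839]), 'ee_rot': array([-5.72573981e-04,  9.73348446e-01,  2.29330495e-01,  1.08986154e-06]), 'force': array([ 0.14518568, -0.17436531, -0.02213959]), 'wrist_torque': array([-0.03458576, -0.06059948,  0.00061253]), 'grip_force': 0.0, 'grip_width': 0.9987759169249408}
```

View pics/side0.png

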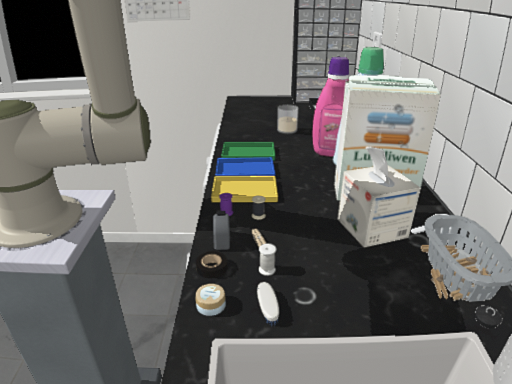

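View pics/top0.png

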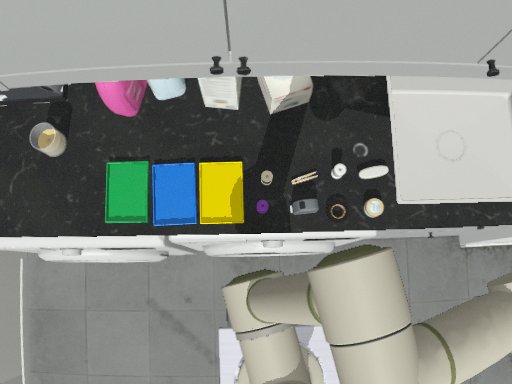

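The side view shows the purple spool at (226,204), black spool (259,208), tape measure (221,230), peg (260,240), white spool (267,258), roll (211,262), cream (210,299) and brush (268,302). In the top view, the trays are green (127,192), blue (175,193) and yellow (221,192). The black spool is at (267,177), purple (263,206), peg (304,178), white (339,171), brush (373,172), cream (374,207), tape measure (304,206) and roll (338,212).

There are two candidates for black_spool, at side (259,208) and (226,204). The second is purple, so the first fits. I'll confirm that in a crop.

```bash
cat > h.py <<'E'
import numpy as np,cv2
from rig import *
def ray(cal,p):
    K,D=cal["intrinsics"],cal["D"]; R=cv2.Rodrigues(cal["rvec"])[0]
    u=cv2.undistortPoints(np.array([[p]],float),K,D)[0,0]
    return -R.T@cal["tvec"].ravel(), R.T@np.array([u[0],u[1],1])
def plane(cal,p,z):
    c,d=ray(cal,p); return c+d*(z-c[2])/d[2]
def tri(ps,pt):
    (a,d),(b,e)=ray(get_calibration("side"),ps),ray(get_calibration("top"),pt)
    d=d/np.linalg.norm(d);e=e/np.linalg.norm(e)
    s=np.linalg.lstsq(np.c_[d,-e],b-a,rcond=None)[0]
    P,Q=a+s[0]*d,b+s[1]*e; return (P+Q)/2,np.linalg.norm(P-Q)
E
python3 - <<'E'
from h import *
s=cv2.imread("pics/side0.png");t=cv2.imread("pics/top0.png")
a=cv2.resize(s[185:335,180:330],(600,600),interpolation=cv2.INTER_CUBIC)
cv2.imwrite("pics/sc.png",a)
b=cv2.resize(t[140:240,240:400],(800,500),interpolation=cv2.INTER_CUBIC)
cv2.imwrite("pics/tc.png",b)
# trays by colour, non-dark objects in top
ct=get_calibration("top"); hsv=cv2.cvtColor(t,cv2.COLOR_BGR2HSV)
for n,lo,hi in(("green",50,80),("blue",100,120),("yellow",20,35)):
    m=cv2.inRange(hsv,(lo,120,60),(hi,255,255)); m[:155]=0; m[230:]=0
    c=max(cv2.findContours(m,0,2)[0],key=cv2.contourArea); r=cv2.boxPoints(cv2.minAreaRect(c))
    print(n,[plane(ct,p,16)[:2].round(0).tolist() for p in r],plane(ct,r.mean(0),16).round(0))
g=cv2.cvtColor(t,cv2.COLOR_BGR2GRAY); m=(g>75).astype(np.uint8)*255; m[:155]=0;m[228:]=0;m[:,:248]=0;m[:,390:]=0
for c in cv2.findContours(m,0,2)[0]:
    if cv2.contourArea(c)>15: print("obj",[np.round(v,1) for v in cv2.minAreaRect(c)],cv2.boundingRect(c))
E
```

```text
green [[602.0, 463.0], [598.0, 342.0], [429.0, 340.0], [431.0, 458.0]] [514. 400.  16.]
blue [[591.0, 334.0], [592.0, 214.0], [423.0, 209.0], [422.0, 327.0]] [506. 270.  16.]
yellow [[594.0, 203.0], [591.0, 84.0], [424.0, 87.0], [426.0, 204.0]] [508. 144.  16.]
obj [array([263. , 208.4]), array([3.7, 8.4]), np.float64(82.9)] (259, 206, 9, 5)
obj [array([337.7, 210.9]), array([14.5, 13.9]), np.float64(18.4)] (330, 204, 16, 15)
obj [array([303.7, 206.3]), array([14.4, 28.5]), np.float64(82.9)] (290, 199, 29, 16)
obj [array([373.3, 207.3]), array([19.1, 19.8]), np.float64(45.0)] (363, 198, 21, 20)
obj [array([304. , 177.9]), array([ 6.6, 27.2]), np.float64(71.6)] (291, 171, 27, 14)
obj [array([266.5, 177. ]), array([14., 11.]), np.float64(90.0)] (261, 170, 12, 15)
obj [array([373.1, 171.9]), array([12. , 30.8]), np.float64(78.7)] (358, 165, 31, 15)
obj [array([338., 171.]), array([12.7, 17. ]), np.float64(45.0)] (331, 163, 16, 17)
```

View pics/sc.png

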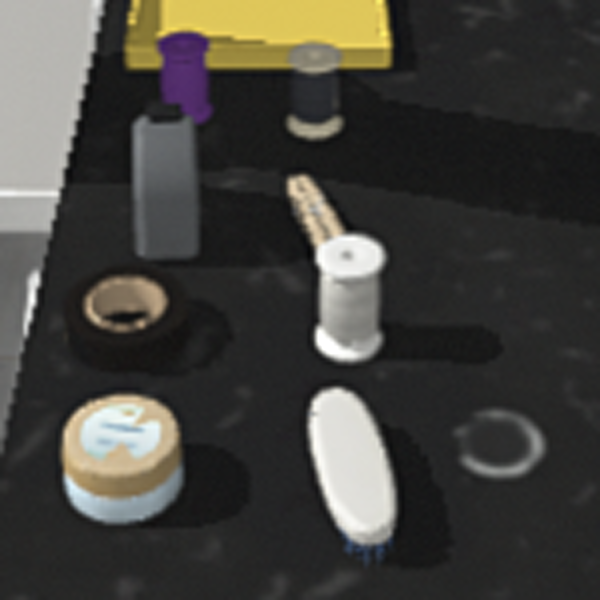

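View pics/tc.png

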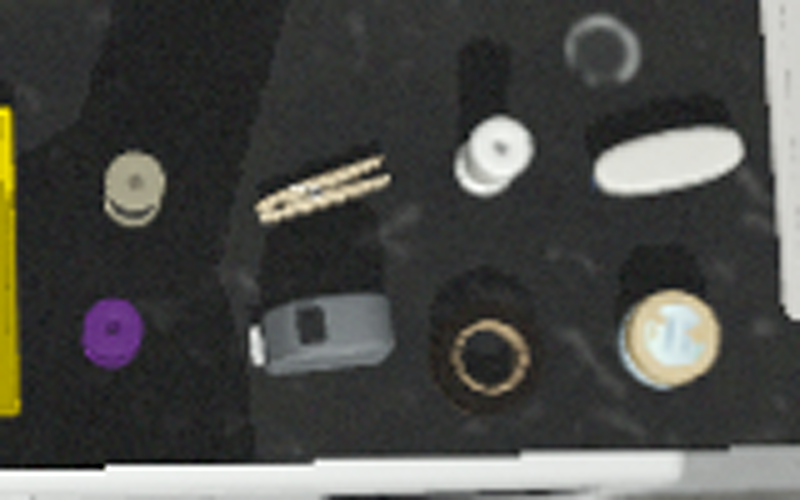

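The crops confirm it: the spool at side crop (315,90), top crop (135,185) has black thread and pale wooden ends, and the other is purple. The only loose peg in front is at top crop (322,190). Next I triangulate the tops.

Run:
```python
from h import *
S=lambda x,y:(180+x/4-.4,185+y/4-.4); T=lambda x,y:(240+x/5-.4,140+y/5-.4)
ct=get_calibration("top");cs=get_calibration("side")
h=dict(black=48,white=52,cream=28,brush=23,peg=12,measure=66,roll=19)
q=dict(black=(S(315,57),T(135,181)),white=(S(350,256),T(502,147)),cream=(S(122,438),T(672,338)),
 brush=(S(350,462),T(668,160)),peg=(S(317,213),T(323,188)),measure=(S(166,120),T(328,333)),roll=(S(125,308),T(490,358)))
for n,(a,b) in q.items():
    P,e=tri(a,b); print(n,P.round(1),round(e,1),"top@h",plane(ct,b,h[n])[:2].round(1),"side@h",plane(cs,a,h[n])[:2].round(1))
for n,a,b,z in(("peg",T(258,212),T(388,168),12),("brush",T(597,173),T(743,147),23),("meas",T(265,350),T(392,333),66)):
    A,B=plane(ct,a,z),plane(ct,b,z); d=B-A; print(n,A.round(0),B.round(0),np.linalg.norm(d).round(1),"mid",((A+B)/2).round(1),"dir",np.degrees(np.arctan2(d[1],d[0])).round(1))
# tray rims by two views: near (y-) edge corners of yellow in side
print("yellow near rim corners side", tri(S(128,53),(243.5,224))[0].round(1), tri(S(391,43),(243,161.5))[0].round(1))
s=cv2.imread("pics/side0.png");hsv=cv2.cvtColor(s,cv2.COLOR_BGR2HSV)
for n,lo,hi,z in(("green",50,85,16),("blue",100,125,16),("yellow",18,35,16)):
    m=cv2.inRange(hsv,(lo,110,50),(hi,255,255)); m[:135]=0;m[206:]=0;m[:,285:]=0;m[:,200:205]=m[:,200:205]
    c=max(cv2.findContours(m,0,2)[0],key=cv2.contourArea); print(n,cv2.boundingRect(c))
    p=cv2.approxPolyDP(cv2.convexHull(c),4,True)[:,0]; print([(v.tolist(),plane(cs,v.astype(float),z)[:2].round(0).tolist()) for v in p])
```

```text
black [542.4  22.8  48.6] 0.4 top@h [542.7  22.8] side@h [542.2  23.8]
white [ 555.6 -170.4   53.5] 0.2 top@h [ 556.1 -170.7] side@h [ 555.6 -168.4]
cream [ 456.4 -262.2   27.5] 1.5 top@h [ 455.6 -262.2] side@h [ 457.2 -262.5]
brush [ 553.3 -268.4   20.6] 1.0 top@h [ 553.4 -267.7] side@h [ 552.7 -270.9]
peg [542.8 -79.8  12.8] 1.7 top@h [543.8 -79.9] side@h [542. -79.]
measure [461.  -72.4  65.4] 5.9 top@h [458.  -72.8] side@h [463.9 -72.4]
roll [ 448.7 -164.9   18. ] 0.1 top@h [ 448.5 -164.7] side@h [ 448.9 -166.1]
peg [531. -44.  12.] [ 554. -116.   12.] 74.9 mid [542.7 -80.   12. ] dir -72.4
brush [ 547. -228.   23.] [ 560. -310.   23.] 83.4 mid [ 553.4 -269.1   23. ] dir -81.1
meas [450. -40.  66.] [ 457. -106.   66.] 65.9 mid [453.6 -73.   66. ] dir -83.8
yellow near rim corners side [423.8  86.6  14.6] [589.2  83.9  23. ]
green (221, 142, 54, 19)
[([273, 142], [599.0, 465.0]), ([274, 160], [594.0, 315.0]), ([221, 155], [430.0, 356.0]), ([224, 142], [432.0, 467.0])]
blue (215, 157, 61, 19)
[([275, 171], [593.0, 238.0]), ([215, 174], [423.0, 220.0]), ([219, 157], [425.0, 340.0]), ([271, 157], [586.0, 338.0])]
yellow (211, 176, 68, 27)
[([275, 176], [591.0, 206.0]), ([277, 201], [589.0, 69.0]), ([211, 201], [427.0, 69.0]), ([214, 176], [422.0, 208.0])]
```

```bash
cat > plan.py <<'E'
import sys,json,math
from h import *
from scipy.spatial.transform import Rotation as R
def plan(way,mx=.8):
    """way: [x,y,z,psi_deg,opening]... from the sensed pose; prints rows."""
    s=sense(); p=s["eef_pos"].copy(); q=s["ee_rot"]; r=R.from_quat([*q[1:],q[0]])
    print("now",p.round(1),"t",round(s["time_s"],2),"grip",round(s["grip_width"],3),round(s["grip_force"],1),"F",s["force"].round(1))
    for x,y,z,psi,o in way:
        c,sn=np.cos(np.radians(psi)),np.sin(np.radians(psi))
        G=R.from_matrix(np.array([[c,sn,0],[sn,-c,0],[0,0,-1]])); t=np.array([x,y,z],float)
        w=(r.inv()*G).as_rotvec()
        n=max(1,math.ceil(np.abs(t-p).max()/50/mx),math.ceil(np.abs(w).max()/.15/.85))
        rows=[]
        for i in range(n):
            k=n-i; d=np.clip(r.inv().apply((t-p)/k)/50,-1,1).round(2); a=((r.inv()*G).as_rotvec()/k/.15).round(2)
            p=p+r.apply(d*50); r=r*R.from_rotvec(a*.15)
            rows.append([o]+[float(v)+0 for v in d]+[float(v)+0 for v in a])
        print(n,"rows ->",(x,y,z,psi)); print(json.dumps(rows).replace("0.0,","0,"))
if __name__=="__main__": plan(json.loads(sys.argv[1]),float(sys.argv[2]) if len(sys.argv)>2 else .8)
E
python3 plan.py '[[553.3,-268.5,110,98.9,0.6],[553.3,-268.5,18,98.9,0.6]]'
```

```text
now [ 234.3 -469.6  244.8] t 0.1 grip 0.999 0.0 F [ 0.1 -0.2 -0. ]
10 rows -> (553.3, -268.5, 110, 98.9)
[[0.6, 0.75, -0.07, 0.27, 0, 0, -0.84], [0.6, 0.75, 0.02, 0.27, 0, 0, -0.84], [0.6, 0.75, 0.11, 0.27, 0, 0, -0.84], [0.6, 0.72, 0.21, 0.27, 0, 0, -0.84], [0.6, 0.69, 0.3, 0.27, 0, 0, -0.84], [0.6, 0.65, 0.38, 0.27, 0, 0, -0.84], [0.6, 0.6, 0.46, 0.27, 0, 0, -0.85], [0.6, 0.54, 0.53, 0.27, 0, 0, -0.84], [0.6, 0.46, 0.6, 0.27, 0, 0, -0.85], [0.6, 0.39, 0.65, 0.27, 0, -0.01, -0.84]]
3 rows -> (553.3, -268.5, 18, 98.9)
[[0.6, 0, 0, 0.61, 0, 0, 0.0], [0.6, 0, 0, 0.61, 0, 0, 0.0], [0.6, 0, 0, 0.62, 0, 0, 0.0]]
```

Request:
arm_command(steps=[[[0.6, 0.75, -0.07, 0.27, 0, 0, -0.84], [0.6, 0.75, 0.02, 0.27, 0, 0, -0.84], [0.6, 0.75, 0.11, 0.27, 0, 0, -0.84], [0.6, 0.72, 0.21, 0.27, 0, 0, -0.84], [0.6, 0.69, 0.3, 0.27, 0, 0, -0.84], [0.6, 0.65, 0.38, 0.27, 0, 0, -0.84], [0.6, 0.6, 0.46, 0.27, 0, 0, -0.85], [0.6, 0.54, 0.53, 0.27, 0, 0, -0.84]]], squeeze=30)

```text
time_s: 1.1
eef_pos: [490.3, -308.1, 136.5]
ee_rot: [-0.0, 0.74, 0.673, -0.0]
force: [-0.2, -0.6, -0.4]
grip_width: 0.604
grip_force: 0.0
```

Request:
arm_command(steps=[[[0.6, 0.46, 0.6, 0.27, 0, 0, -0.85], [0.6, 0.39, 0.65, 0.27, 0, 0, -0.84], [0.6, 0, 0, 0, 0, 0, 0], [0.6, 0, 0, 0, 0, 0, 0]]])

```text
time_s: 1.6
eef_pos: [553.1, -268.9, 110.2]
ee_rot: [-0.0, 0.651, 0.759, -0.0]
force: [-0.2, -0.9, 0.0]
grip_width: 0.602
grip_force: 0.0
```

```bash
python3 plan.py '[[553.3,-268.5,18,98.9,0.6]]'
```

```text
now [ 553.1 -268.9  110.2] t 1.6 grip 0.602 0.0 F [-0.2 -0.9  0. ]
3 rows -> (553.3, -268.5, 18, 98.9)
[[0.6, 0, 0, 0.61, 0, 0, 0.0], [0.6, 0, 0, 0.62, 0, 0, 0.0], [0.6, 0.01, 0.01, 0.61, 0, 0, -0.01]]
```

Request:
arm_command(steps=[[[0.6, 0, 0, 0.61, 0, 0, 0], [0.6, 0, 0, 0.62, 0, 0, 0], [0.6, 0, 0, 0.61, 0, 0, 0], [0.6, 0, 0, 0, 0, 0, 0], [0.2, 0, 0, 0, 0, 0, 0], [0.2, 0, 0, 0, 0, 0, 0], [0.2, 0, 0, 0, 0, 0, 0], [0.2, 0, 0, 0, 0, 0, 0]]])

```text
time_s: 2.6
eef_pos: [554.1, -269.5, 20.3]
ee_rot: [0.002, 0.65, 0.76, -0.0]
force: [-3.0, -0.8, 6.9]
grip_width: 0.326
grip_force: 29.9
```

Request:
arm_command(steps=[[[0.2, 0, 0, 0, 0, 0, 0], [0.2, 0, 0, 0, 0, 0, 0], [0.2, 0, 0, -0.4, 0, 0, 0], [0.2, 0, 0, -0.7, 0, 0, 0], [0.2, 0, 0, -0.74, 0, 0, 0], [0.2, 0, 0, 0, 0, 0, 0]]])

```text
time_s: 3.35
eef_pos: [554.8, -269.4, 114.7]
ee_rot: [0.004, 0.65, 0.76, 0.0]
force: [-0.1, -0.5, -1.4]
grip_width: 0.329
grip_force: 30.1
```

```bash
python3 plan.py '[[553,400,110,90,0.2],[553,400,22,90,0.2]]'
```

```text
now [ 554.8 -269.4  114.7] t 3.35 grip 0.329 30.1 F [-0.1 -0.5 -1.4]
17 rows -> (553, 400, 110, 90)
[[0.2, 0.78, 0.12, 0, 0, 0, 0.06], [0.2, 0.78, 0.11, 0, 0, 0, 0.06], [0.2, 0.78, 0.11, 0, 0, 0, 0.06], [0.2, 0.78, 0.1, 0, 0, 0, 0.06], [0.2, 0.78, 0.09, 0, 0, 0, 0.06], [0.2, 0.78, 0.08, 0, 0, 0, 0.06], [0.2, 0.78, 0.08, 0, 0, 0, 0.06], [0.2, 0.79, 0.07, 0, 0, 0, 0.06], [0.2, 0.79, 0.06, 0, 0, 0, 0.06], [0.2, 0.79, 0.06, 0, 0, 0, 0.06], [0.2, 0.79, 0.05, 0.01, 0.01, 0, 0.06], [0.2, 0.78, 0.04, 0, 0, 0, 0.06], [0.2, 0.79, 0.04, 0.01, 0.01, 0.01, 0.06], [0.2, 0.79, 0.03, 0.01, 0, 0, 0.06], [0.2, 0.78, 0.02, 0, 0.01, 0.01, 0.06], [0.2, 0.79, 0.01, 0.01, 0, 0, 0.07], [0.2, 0.78, 0, 0.01, 0.01, 0.01, 0.06]]
3 rows -> (553, 400, 22, 90)
[[0.2, 0, 0, 0.59, 0, 0, 0.0], [0.2, 0, 0, 0.58, 0, 0, 0.0], [0.2, 0, 0.01, 0.59, 0, 0, 0.0]]
```

Run:
```python
from h import *
im=capture("side")[...,::-1]; cs=get_calibration("side")
p=sense()["eef_pos"]; q=cv2.projectPoints(np.array([p,p-[0,0,14],p*[1,1,0]]),cs["rvec"],cs["tvec"],cs["intrinsics"],cs["D"])[0][:,0]; print(q.round(1))
u,v=q[0].astype(int); x0,y0=u-60,v-60
cv2.imwrite("pics/g1.png",cv2.resize(np.ascontiguousarray(im[y0:y0+120,x0:x0+120]),(600,600),interpolation=cv2.INTER_CUBIC)); print(x0,y0)
```

```text
[[268.9 257.1]
 [268.8 264.1]
 [267.5 309. ]]
208 197
```

View pics/g1.png

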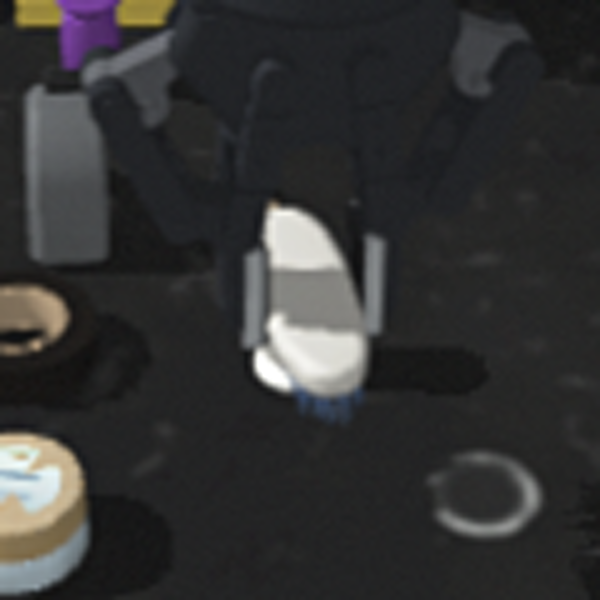

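The brush is held level. Its top centre is at about crop (308,297), next to the projected TCP at (305,300), so its underside is about 22 mm below the TCP. Next I carry it to the green tray.

Request:
arm_command(steps=[[[0.2, 0.78, 0.12, 0, 0, 0, 0.06], [0.2, 0.78, 0.11, 0, 0, 0, 0.06], [0.2, 0.78, 0.11, 0, 0, 0, 0.06], [0.2, 0.78, 0.1, 0, 0, 0, 0.06], [0.2, 0.78, 0.09, 0, 0, 0, 0.06], [0.2, 0.78, 0.08, 0, 0, 0, 0.06], [0.2, 0.78, 0.08, 0, 0, 0, 0.06], [0.2, 0.79, 0.07, 0, 0, 0, 0.06]]])

```text
time_s: 4.4
eef_pos: [552.0, 47.6, 109.7]
ee_rot: [-0.001, 0.677, 0.736, -0.0]
force: [0.6, -0.4, -1.5]
grip_width: 0.327
grip_force: 30.1
```

Request:
arm_command(steps=[[[0.2, 0.79, 0.06, 0, 0, 0, 0.06], [0.2, 0.79, 0.06, 0, 0, 0, 0.06], [0.2, 0.79, 0.05, 0.01, 0.01, 0, 0.06], [0.2, 0.78, 0.04, 0, 0, 0, 0.06], [0.2, 0.79, 0.04, 0.01, 0.01, 0.01, 0.06], [0.2, 0.79, 0.03, 0.01, 0, 0, 0.06], [0.2, 0.78, 0.02, 0, 0.01, 0.01, 0.06], [0.2, 0.79, 0.01, 0.01, 0, 0, 0.07]]])

```text
time_s: 5.4
eef_pos: [551.3, 362.8, 107.7]
ee_rot: [-0.003, 0.704, 0.71, -0.001]
force: [0.1, -1.4, -1.1]
grip_width: 0.33
grip_force: 30.1
```

Request:
arm_command(steps=[[[0.2, 0.78, 0, 0.01, 0.01, 0.01, 0.06], [0.2, 0, 0, 0, 0, 0, 0], [0.2, 0, 0, 0, 0, 0, 0]]])

```text
time_s: 5.78
eef_pos: [551.2, 400.1, 107.4]
ee_rot: [-0.004, 0.707, 0.707, -0.001]
force: [-0.2, -0.6, -0.8]
grip_width: 0.327
grip_force: 30.0
```

```bash
python3 plan.py '[[553,400,32,90,0.2]]'
```

```text
now [551.2 400.1 107.4] t 5.78 grip 0.327 30.0 F [-0.2 -0.6 -0.8]
2 rows -> (553, 400, 32, 90)
[[0.2, 0, 0.02, 0.75, -0.02, -0.01, 0.0], [0.2, -0.01, 0.02, 0.76, -0.03, -0.01, 0.0]]
```

Request:
arm_command(steps=[[[0.2, 0, 0.02, 0.75, -0.02, 0, 0], [0.2, 0, 0.02, 0.76, -0.03, 0, 0], [0.2, 0, 0, 0, 0, 0, 0], [0.2, 0, 0, 0.05, 0, 0, 0], [0.2, 0, 0, 0.05, 0, 0, 0], [0.2, 0, 0, 0, 0, 0, 0]]])

```text
time_s: 6.52
eef_pos: [553.5, 401.1, 28.4]
ee_rot: [-0.001, 0.707, 0.707, 0.003]
force: [-0.4, -0.3, -1.0]
grip_width: 0.321
grip_force: 30.1
```

Request:
arm_command(steps=[[[0.2, 0, 0, 0.03, 0, 0, 0], [0.2, 0, 0, 0.03, 0, 0, 0], [0.2, 0, 0, 0, 0, 0, 0]]])

```text
time_s: 6.9
eef_pos: [553.1, 401.0, 24.4]
ee_rot: [-0.001, 0.707, 0.707, 0.002]
force: [0.9, -0.1, -0.4]
grip_width: 0.325
grip_force: 30.1
```

Request:
arm_command(steps=[[[0.2, 0, 0, 0.03, 0, 0, 0], [0.2, 0, 0, 0, 0, 0, 0], [0.2, 0, 0, 0, 0, 0, 0]]])

```text
time_s: 7.28
eef_pos: [553.3, 401.1, 23.4]
ee_rot: [-0.001, 0.707, 0.707, 0.002]
force: [-0.6, -0.4, 3.4]
grip_width: 0.326
grip_force: 30.3
```

Contact, as expected. I release it, rise and check.

Request:
arm_command(steps=[[[0.45, 0, 0, 0, 0, 0, 0], [0.45, 0, 0, 0, 0, 0, 0], [0.45, 0, 0, 0, 0, 0, 0], [0.45, 0, 0, -0.2, 0, 0, 0], [0.45, 0, 0, -0.5, 0, 0, 0], [0.6, 0, 0, -0.5, 0, 0, 0], [0.7, 0, 0, -0.55, 0, 0, 0]]])

```text
time_s: 8.15
eef_pos: [553.1, 400.7, 112.1]
ee_rot: [-0.001, 0.707, 0.707, 0.002]
force: [0.1, -0.1, 0.1]
grip_width: 0.703
grip_force: 0.0
```

```bash
python3 plan.py '[[456.3,-262.2,115,90,0.85],[456.3,-262.2,21,90,0.85]]'
```

```text
now [553.1 400.7 112.1] t 8.15 grip 0.703 0.0 F [ 0.1 -0.1  0.1]
17 rows -> (456.3, -262.2, 115, 90)
[[0.85, -0.78, -0.11, -0.01, 0, 0, 0.0], [0.85, -0.78, -0.11, -0.01, 0, 0, 0.0], [0.85, -0.78, -0.11, -0.01, 0, 0, 0.0], [0.85, -0.78, -0.12, -0.01, 0, 0, 0.0], [0.85, -0.78, -0.11, -0.01, 0, 0, 0.0], [0.85, -0.78, -0.12, -0.01, 0, 0, 0.0], [0.85, -0.78, -0.11, -0.01, 0, 0, 0.0], [0.85, -0.78, -0.12, -0.01, 0, 0, 0.0], [0.85, -0.78, -0.11, 0, 0, 0, 0.0], [0.85, -0.78, -0.12, -0.01, 0, 0, 0.0], [0.85, -0.78, -0.11, 0, 0, 0, 0.0], [0.85, -0.78, -0.12, -0.01, 0, 0, 0.0], [0.85, -0.78, -0.11, 0, 0, -0.01, 0.0], [0.85, -0.78, -0.12, 0, 0, 0, 0.0], [0.85, -0.78, -0.11, -0.01, 0, -0.01, 0.0], [0.85, -0.78, -0.12, 0, 0.01, 0, 0.0], [0.85, -0.78, -0.11, 0, 0, -0.01, 0.0]]
3 rows -> (456.3, -262.2, 21, 90)
[[0.85, 0, 0, 0.63, 0, 0, 0.0], [0.85, 0, 0, 0.62, 0, 0, 0.0], [0.85, 0, 0, 0.63, 0, 0, 0.0]]
```

Request:
arm_command(steps=[[[0.85, -0.78, -0.11, -0.01, 0, 0, 0], [0.85, -0.78, -0.11, -0.01, 0, 0, 0], [0.85, -0.78, -0.11, -0.01, 0, 0, 0], [0.85, -0.78, -0.12, -0.01, 0, 0, 0], [0.85, -0.78, -0.11, -0.01, 0, 0, 0], [0.85, -0.78, -0.12, -0.01, 0, 0, 0], [0.85, -0.78, -0.11, -0.01, 0, 0, 0], [0.85, -0.78, -0.12, -0.01, 0, 0, 0]]])

```text
time_s: 9.15
eef_pos: [507.7, 87.4, 114.1]
ee_rot: [-0.0, 0.707, 0.707, 0.002]
force: [0.8, -0.2, -0.1]
grip_width: 0.852
grip_force: 0.0
```

Request:
arm_command(steps=[[[0.85, -0.78, -0.11, 0, 0, 0, 0], [0.85, -0.78, -0.12, 0, 0, 0, 0], [0.85, -0.78, -0.11, 0, 0, 0, 0], [0.85, -0.78, -0.12, 0, 0, 0, 0], [0.85, -0.78, -0.11, 0, 0, 0, 0], [0.85, -0.78, -0.12, 0, 0, 0, 0], [0.85, -0.78, -0.11, 0, 0, 0, 0], [0.85, -0.78, -0.12, 0, 0, 0, 0]]])

```text
time_s: 10.15
eef_pos: [461.8, -224.9, 112.6]
ee_rot: [-0.0, 0.707, 0.707, 0.002]
force: [-0.8, -0.2, 0.9]
grip_width: 0.848
grip_force: 0.0
```

Request:
arm_command(steps=[[[0.85, -0.78, -0.11, 0, 0, 0, 0], [0.85, 0, 0, 0, 0, 0, 0], [0.85, 0, 0, 0, 0, 0, 0]]])

```text
time_s: 10.52
eef_pos: [456.4, -261.9, 112.0]
ee_rot: [-0.001, 0.707, 0.707, 0.002]
force: [1.0, 0.6, -0.4]
grip_width: 0.849
grip_force: 0.0
```

```bash
python3 plan.py '[[456.3,-262.2,20,90,0.85]]'
python3 - <<'E'
from h import *
im=capture("top")[...,::-1]
cv2.imwrite("pics/t2.png",cv2.resize(np.ascontiguousarray(im[145:235,90:250]),(800,450),interpolation=cv2.INTER_CUBIC))
E
```

```text
now [ 456.4 -261.9  112. ] t 10.53 grip 0.849 0.0 F [ 1.   0.6 -0.4]
3 rows -> (456.3, -262.2, 20, 90)
[[0.85, 0, 0, 0.61, 0, -0.01, 0.0], [0.85, -0.01, 0, 0.61, 0.01, -0.01, 0.0], [0.85, 0, 0, 0.62, 0, -0.01, 0.0]]
```

View pics/t2.png

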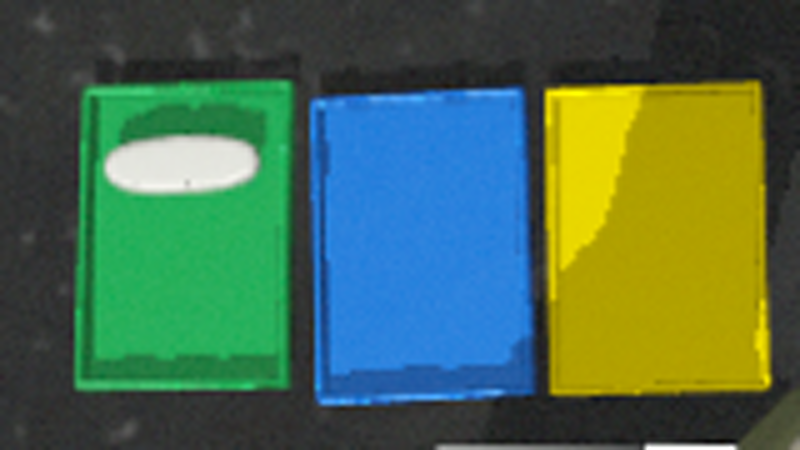

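The brush lies flat inside the green tray at crop (182,163), with room for the pot below it. Now the pot.

Request:
arm_command(steps=[[[0.85, 0, 0, 0.61, 0, 0, 0], [0.85, 0, 0, 0.61, 0, 0, 0], [0.85, 0, 0, 0.62, 0, 0, 0], [0.85, 0, 0, 0, 0, 0, 0], [0.45, 0, 0, 0, 0, 0, 0], [0.45, 0, 0, 0, 0, 0, 0], [0.45, 0, 0, 0, 0, 0, 0], [0.45, 0, 0, 0, 0, 0, 0]]], squeeze=30)

```text
time_s: 11.58
eef_pos: [457.3, -262.2, 21.3]
ee_rot: [0.0, 0.707, 0.707, 0.002]
force: [-0.1, 2.7, 7.9]
grip_width: 0.564
grip_force: 31.3
```

Request:
arm_command(steps=[[[0.45, 0, 0, 0, 0, 0, 0], [0.45, 0, 0, -0.3, 0, 0, 0], [0.45, 0, 0, -0.7, 0, 0, 0], [0.45, 0, 0, -0.8, 0, 0, 0], [0.45, 0, 0, 0, 0, 0, 0], [0.45, 0, 0, 0, 0, 0, 0]]])

```text
time_s: 12.32
eef_pos: [456.2, -262.2, 109.7]
ee_rot: [-0.001, 0.707, 0.707, 0.002]
force: [-0.5, 0.6, -1.1]
grip_width: 0.568
grip_force: 31.2
```

```bash
python3 plan.py '[[483,398,110,90,0.45]]'
python3 - <<'E'
from h import *
im=capture("side")[...,::-1]; cs=get_calibration("side")
p=sense()["eef_pos"]; q=cv2.projectPoints(np.array([p,p-[0,0,14],p-[0,0,20]]),cs["rvec"],cs["tvec"],cs["intrinsics"],cs["D"])[0][:,0]
u,v=q[0].astype(int); x0,y0=u-50,v-50; print(((q-[x0,y0])*5).round())
cv2.imwrite("pics/g2.png",cv2.resize(np.ascontiguousarray(im[y0:y0+100,x0:x0+100]),(500,500),interpolation=cv2.INTER_CUBIC))
E
```

```text
now [ 456.2 -262.2  109.7] t 12.32 grip 0.568 31.2 F [-0.5  0.6 -1.1]
17 rows -> (483, 398, 110, 90)
[[0.45, 0.78, 0.03, 0, 0, 0, 0.0], [0.45, 0.78, 0.03, 0, 0, 0, 0.0], [0.45, 0.78, 0.03, 0, 0, 0, 0.0], [0.45, 0.78, 0.03, 0, 0, 0, 0.0], [0.45, 0.78, 0.03, 0, 0, 0, 0.0], [0.45, 0.78, 0.03, 0, 0, 0, 0.0], [0.45, 0.77, 0.03, 0, 0, 0, 0.0], [0.45, 0.78, 0.03, 0.01, 0, 0, 0.0], [0.45, 0.77, 0.03, 0, 0, 0, 0.0], [0.45, 0.78, 0.03, 0.01, 0, 0, 0.0], [0.45, 0.77, 0.03, 0, 0, 0, 0.0], [0.45, 0.78, 0.04, 0.01, 0, 0, 0.0], [0.45, 0.77, 0.03, 0, 0, -0.01, 0.0], [0.45, 0.78, 0.04, 0, 0, 0, 0.0], [0.45, 0.77, 0.03, 0.01, 0, -0.01, 0.0], [0.45, 0.78, 0.04, 0, 0, 0, 0.0], [0.45, 0.77, 0.03, 0.01, 0.01, -0.01, 0.0]]
[[251. 255.]
 [254. 289.]
 [255. 304.]]
```

View pics/g2.png

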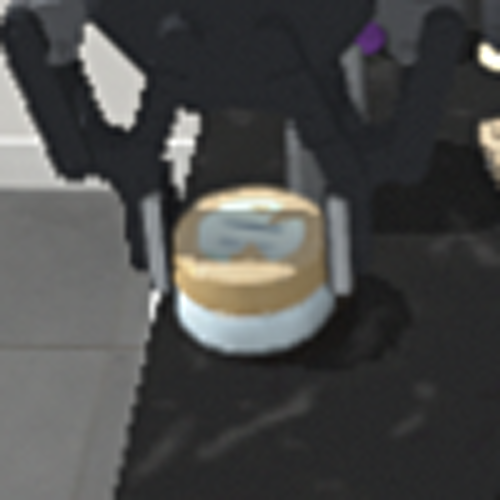

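The pot is held level, its top at crop (252,225) and its bottom rim at about (253,350). Carrying it 88 mm up clears the 66 mm tape measure.

Request:
arm_command(steps=[[[0.45, 0.78, 0.03, 0, 0, 0, 0], [0.45, 0.78, 0.03, 0, 0, 0, 0], [0.45, 0.78, 0.03, 0, 0, 0, 0], [0.45, 0.78, 0.03, 0, 0, 0, 0], [0.45, 0.78, 0.03, 0, 0, 0, 0], [0.45, 0.78, 0.03, 0, 0, 0, 0], [0.45, 0.77, 0.03, 0, 0, 0, 0], [0.45, 0.78, 0.03, 0, 0, 0, 0]]])

```text
time_s: 13.38
eef_pos: [467.7, 50.4, 110.2]
ee_rot: [-0.002, 0.707, 0.707, 0.001]
force: [-0.3, -0.2, 0.4]
grip_width: 0.568
grip_force: 31.2
```

Request:
arm_command(steps=[[[0.45, 0.77, 0.03, 0, 0, 0, 0], [0.45, 0.78, 0.03, 0, 0, 0, 0], [0.45, 0.77, 0.03, 0, 0, 0, 0], [0.45, 0.78, 0.04, 0, 0, 0, 0], [0.45, 0.77, 0.03, 0, 0, 0, 0], [0.45, 0.78, 0.04, 0, 0, 0, 0], [0.45, 0.77, 0.03, 0, 0, 0, 0], [0.45, 0.78, 0.04, 0, 0, 0, 0]]])

```text
time_s: 14.38
eef_pos: [481.1, 360.2, 111.2]
ee_rot: [-0.001, 0.707, 0.707, 0.001]
force: [-0.1, -0.5, 0.3]
grip_width: 0.562
grip_force: 31.2
```

Request:
arm_command(steps=[[[0.45, 0.77, 0.03, 0, 0, 0, 0], [0.45, 0, 0, 0, 0, 0, 0], [0.45, 0, 0, 0, 0, 0, 0]]])

```text
time_s: 14.75
eef_pos: [482.7, 397.0, 111.5]
ee_rot: [-0.001, 0.707, 0.707, 0.001]
force: [0.8, -0.6, -0.2]
grip_width: 0.566
grip_force: 31.2
```

```bash
python3 plan.py '[[483,398,28,90,0.45]]'
```

```text
now [482.7 397.  111.5] t 14.75 grip 0.566 31.2 F [ 0.8 -0.6 -0.2]
3 rows -> (483, 398, 28, 90)
[[0.45, 0, 0, 0.56, 0, -0.01, 0.0], [0.45, 0.01, 0, 0.56, 0, -0.01, 0.0], [0.45, 0.01, 0.01, 0.55, 0, 0, 0.0]]
```

Request:
arm_command(steps=[[[0.45, 0, 0, 0.56, 0, 0, 0], [0.45, 0, 0, 0.56, 0, 0, 0], [0.45, 0, 0, 0.55, 0, 0, 0], [0.45, 0, 0, 0.06, 0, 0, 0], [0.45, 0, 0, 0, 0, 0, 0], [0.45, 0, 0, 0, 0, 0, 0]]])

```text
time_s: 15.5
eef_pos: [483.6, 397.9, 26.9]
ee_rot: [-0.001, 0.707, 0.707, 0.003]
force: [-0.1, 0.1, -0.3]
grip_width: 0.565
grip_force: 31.7
```

Request:
arm_command(steps=[[[0.45, 0, 0, 0.04, 0, 0, 0], [0.45, 0, 0, 0.02, 0, 0, 0], [0.45, 0, 0, 0, 0, 0, 0], [0.45, 0, 0, 0, 0, 0, 0]]])

```text
time_s: 16.0
eef_pos: [483.5, 398.1, 24.2]
ee_rot: [-0.001, 0.707, 0.707, 0.002]
force: [-3.0, -1.4, 6.6]
grip_width: 0.564
grip_force: 32.4
```

Contact. I release it and rise.

Request:
arm_command(steps=[[[0.66, 0, 0, 0, 0, 0, 0], [0.66, 0, 0, 0, 0, 0, 0], [0.66, 0, 0, 0, 0, 0, 0], [0.66, 0, 0, -0.2, 0, 0, 0], [0.66, 0, 0, -0.5, 0, 0, 0], [0.6, 0, 0, -0.5, 0, 0, 0], [0.6, 0, 0, -0.6, 0, 0, 0], [0.6, 0, 0, 0, 0, 0, 0]]])

```text
time_s: 17.0
eef_pos: [484.1, 398.2, 115.9]
ee_rot: [-0.0, 0.707, 0.707, 0.004]
force: [-0.7, 0.1, 0.1]
grip_width: 0.601
grip_force: 0.0
```

```bash
python3 plan.py '[[555.8,-170.5,115,90,0.6],[555.8,-170.5,41,90,0.6]]'
```

```text
now [484.1 398.2 115.9] t 17.0 grip 0.601 0.0 F [-0.7  0.1  0.1]
15 rows -> (555.8, -170.5, 115, 90)
[[0.6, -0.76, 0.1, 0, 0, 0, 0.0], [0.6, -0.76, 0.09, 0, 0, 0, 0.0], [0.6, -0.76, 0.1, 0, 0, 0, 0.0], [0.6, -0.76, 0.09, 0, 0, 0, 0.0], [0.6, -0.76, 0.1, 0, 0, 0, 0.0], [0.6, -0.76, 0.09, 0, 0, 0, 0.0], [0.6, -0.76, 0.1, -0.01, 0, -0.01, 0.0], [0.6, -0.76, 0.09, 0, 0, 0, 0.0], [0.6, -0.76, 0.1, 0, 0.01, -0.01, 0.0], [0.6, -0.76, 0.09, 0, 0, 0, 0.0], [0.6, -0.76, 0.1, 0, 0.01, -0.01, 0.0], [0.6, -0.75, 0.09, -0.01, 0, 0, 0.0], [0.6, -0.76, 0.1, 0, 0.01, -0.01, 0.0], [0.6, -0.75, 0.09, 0, 0, 0, 0.0], [0.6, -0.76, 0.1, -0.01, 0.01, -0.01, 0.0]]
2 rows -> (555.8, -170.5, 41, 90)
[[0.6, 0, 0, 0.74, 0, 0, 0.0], [0.6, 0.01, 0, 0.74, 0, 0, 0.0]]
```

Request:
arm_command(steps=[[[0.6, -0.76, 0.1, 0, 0, 0, 0], [0.6, -0.76, 0.09, 0, 0, 0, 0], [0.6, -0.76, 0.1, 0, 0, 0, 0], [0.6, -0.76, 0.09, 0, 0, 0, 0], [0.6, -0.76, 0.1, 0, 0, 0, 0], [0.6, -0.76, 0.09, 0, 0, 0, 0], [0.6, -0.76, 0.1, 0, 0, 0, 0], [0.6, -0.76, 0.09, 0, 0, 0, 0]]])

```text
time_s: 18.0
eef_pos: [520.9, 92.4, 111.2]
ee_rot: [-0.001, 0.707, 0.707, 0.002]
force: [0.4, -0.6, -0.3]
grip_width: 0.6
grip_force: 0.0
```

Request:
arm_command(steps=[[[0.6, -0.76, 0.1, 0, 0, 0, 0], [0.6, -0.76, 0.09, 0, 0, 0, 0], [0.6, -0.76, 0.1, 0, 0, 0, 0], [0.6, -0.75, 0.09, 0, 0, 0, 0], [0.6, -0.76, 0.1, 0, 0, 0, 0], [0.6, -0.75, 0.09, 0, 0, 0, 0], [0.6, -0.76, 0.1, 0, 0, 0, 0], [0.6, 0, 0, 0, 0, 0, 0]]])

```text
time_s: 19.0
eef_pos: [554.5, -173.4, 109.8]
ee_rot: [-0.001, 0.708, 0.706, 0.002]
force: [-0.6, 0.6, -0.8]
grip_width: 0.602
grip_force: 0.0
```

```bash
python3 plan.py '[[555.8,-170.5,40,90,0.6]]'
python3 - <<'E'
from h import *
im=capture("top")[...,::-1]
cv2.imwrite("pics/t3.png",cv2.resize(np.ascontiguousarray(im[145:235,90:250]),(800,450),interpolation=cv2.INTER_CUBIC))
E
```

```text
now [ 554.5 -173.4  109.8] t 19.0 grip 0.602 0.0 F [-0.6  0.6 -0.8]
2 rows -> (555.8, -170.5, 40, 90)
[[0.6, 0.03, 0.01, 0.7, 0, -0.01, -0.01], [0.6, 0.02, 0.01, 0.7, 0, -0.02, -0.01]]
```

View pics/t3.png

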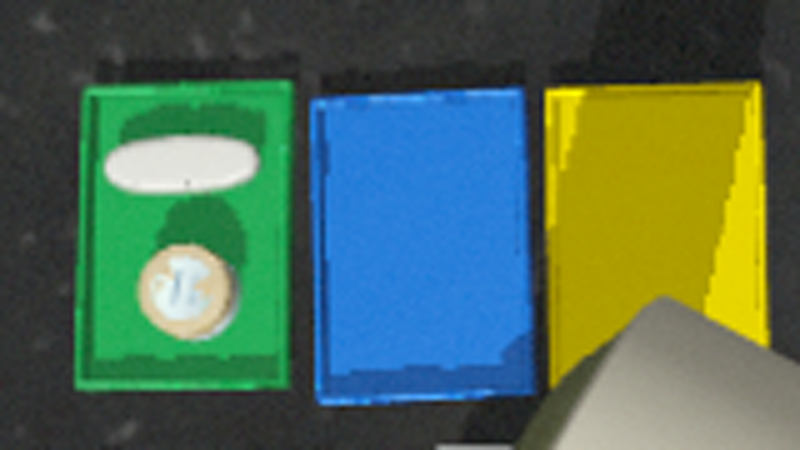

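Brush at crop (182,163) and pot at (187,290) both rest flat and apart in the green tray. Now the white spool.

Request:
arm_command(steps=[[[0.6, 0.03, 0.01, 0.7, 0, 0, 0], [0.6, 0.02, 0.01, 0.7, 0, 0, 0], [0.6, 0, 0, 0, 0, 0, 0], [0.2, 0, 0, 0, 0, 0, 0], [0.2, 0, 0, 0, 0, 0, 0], [0.2, 0, 0, 0, 0, 0, 0], [0.2, 0, 0, 0, 0, 0, 0], [0.2, 0, 0, 0, 0, 0, 0]]], squeeze=25)

```text
time_s: 20.05
eef_pos: [556.7, -168.7, 42.2]
ee_rot: [0.0, 0.707, 0.707, 0.003]
force: [-1.0, 1.7, 7.6]
grip_width: 0.35
grip_force: 25.7
```

Request:
arm_command(steps=[[[0.2, 0, 0, -0.3, 0, 0, 0], [0.2, 0, 0, -0.5, 0, 0, 0], [0.2, 0, 0, -0.6, 0, 0, 0], [0.2, 0, 0, 0, 0, 0, 0], [0.2, 0, 0, 0, 0, 0, 0]]])

```text
time_s: 20.68
eef_pos: [555.5, -168.7, 110.5]
ee_rot: [-0.001, 0.707, 0.707, 0.002]
force: [0.8, 0.2, -0.8]
grip_width: 0.354
grip_force: 25.1
```

```bash
python3 plan.py '[[545,270,110,90,0.2]]'
python3 - <<'E'
from h import *
im=capture("side")[...,::-1]; cs=get_calibration("side")
p=sense()["eef_pos"]; q=cv2.projectPoints(np.array([p,p-[0,0,14],p-[0,0,40]]),cs["rvec"],cs["tvec"],cs["intrinsics"],cs["D"])[0][:,0]
u,v=q[0].astype(int); x0,y0=u-50,v-50; print(((q-[x0,y0])*5).round())
cv2.imwrite("pics/g3.png",cv2.resize(np.ascontiguousarray(im[y0:y0+100,x0:x0+100]),(500,500),interpolation=cv2.INTER_CUBIC))
E
```

```text
now [ 555.5 -168.7  110.5] t 20.68 grip 0.354 25.1 F [ 0.8  0.2 -0.8]
11 rows -> (545, 270, 110, 90)
[[0.2, 0.8, -0.02, 0, 0, 0, 0.0], [0.2, 0.8, -0.02, 0, 0, 0, 0.0], [0.2, 0.8, -0.02, 0.01, 0, 0, 0.0], [0.2, 0.8, -0.02, 0, 0, 0, 0.0], [0.2, 0.8, -0.02, 0.01, 0, 0, 0.0], [0.2, 0.8, -0.02, 0, 0, -0.01, 0.0], [0.2, 0.79, -0.02, 0, 0, 0, 0.0], [0.2, 0.8, -0.02, 0.01, 0, -0.01, 0.0], [0.2, 0.79, -0.02, 0, 0, 0, 0.0], [0.2, 0.8, -0.01, 0, 0, -0.01, 0.0], [0.2, 0.79, -0.02, 0.01, 0.01, 0, 0.0]]
[[253. 253.]
 [252. 285.]
 [251. 344.]]
```

View pics/g3.png

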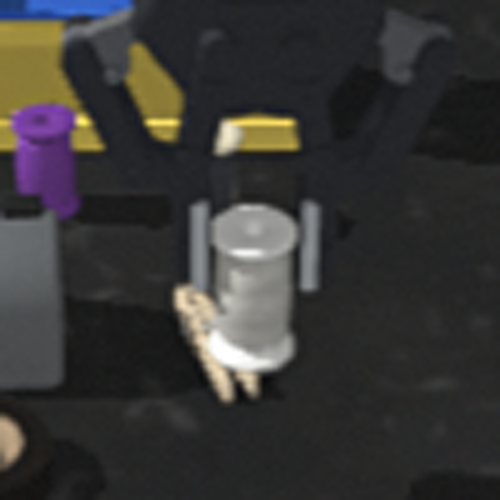

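The spool hangs upright, gripped at its upper end at crop (255,235), with its base centre near (252,345), about 40–42 mm below the TCP.

Request:
arm_command(steps=[[[0.2, 0.6, -0.02, 0, 0, 0, 0], [0.2, 0.8, -0.02, 0, 0, 0, 0], [0.2, 0.8, -0.02, 0, 0, 0, 0], [0.2, 0.8, -0.02, 0, 0, 0, 0], [0.2, 0.8, -0.02, 0, 0, 0, 0], [0.2, 0.8, -0.02, 0, 0, 0, 0], [0.2, 0.8, -0.02, 0, 0, 0, 0], [0.2, 0.8, -0.02, 0, 0, 0, 0]]])

```text
time_s: 21.72
eef_pos: [547.1, 142.4, 111.1]
ee_rot: [-0.002, 0.707, 0.707, 0.001]
force: [-0.4, 0.1, -0.5]
grip_width: 0.354
grip_force: 25.1
```

Request:
arm_command(steps=[[[0.2, 0.8, -0.02, 0, 0, 0, 0], [0.2, 0.8, -0.02, 0, 0, 0, 0], [0.2, 0.6, -0.01, 0, 0, 0, 0], [0.2, 0.16, -0.01, 0, 0, 0, 0], [0.2, 0, 0, 0, 0, 0, 0], [0.2, 0, 0, 0, 0, 0, 0]]])

```text
time_s: 22.48
eef_pos: [544.8, 258.1, 112.3]
ee_rot: [-0.001, 0.707, 0.707, 0.002]
force: [-0.1, 0.9, -0.4]
grip_width: 0.356
grip_force: 25.1
```

```bash
python3 plan.py '[[545,270,50,90,0.2]]'
```

```text
now [544.8 258.1 112.3] t 22.48 grip 0.356 25.1 F [-0.1  0.9 -0.4]
2 rows -> (545, 270, 50, 90)
[[0.2, 0.12, 0, 0.62, 0, -0.01, 0.0], [0.2, 0.11, 0, 0.63, 0.01, -0.02, 0.0]]
```

Request:
arm_command(steps=[[[0.2, 0.23, 0, 0.5, 0, 0, 0], [0.2, 0, 0, 0.6, 0, 0, 0], [0.2, 0, 0, 0.14, 0, 0, 0], [0.2, 0, 0, 0.04, 0, 0, 0], [0.2, 0, 0, 0, 0, 0, 0], [0.2, 0, 0, 0, 0, 0, 0]]])

```text
time_s: 23.22
eef_pos: [545.2, 270.9, 49.5]
ee_rot: [-0.001, 0.707, 0.707, 0.003]
force: [-0.5, 0.2, -0.8]
grip_width: 0.35
grip_force: 25.1
```

Request:
arm_command(steps=[[[0.2, 0, 0, 0.06, 0, 0, 0], [0.2, 0, 0, 0.04, 0, 0, 0], [0.2, 0, 0, 0, 0, 0, 0], [0.2, 0, 0, 0, 0, 0, 0]]])

```text
time_s: 23.72
eef_pos: [545.0, 271.1, 45.2]
ee_rot: [-0.001, 0.707, 0.707, 0.002]
force: [-5.1, -1.1, 14.1]
grip_width: 0.354
grip_force: 26.3
```

Request:
arm_command(steps=[[[0.2, 0, 0, -0.02, 0, 0, 0], [0.48, 0, 0, 0, 0, 0, 0], [0.48, 0, 0, 0, 0, 0, 0], [0.48, 0, 0, 0, 0, 0, 0], [0.48, 0, 0, -0.2, 0, 0, 0], [0.48, 0, 0, -0.5, 0, 0, 0], [0.55, 0, 0, -0.6, 0, 0, 0], [0.6, 0, 0, 0, 0, 0, 0]]])

```text
time_s: 24.72
eef_pos: [545.8, 271.0, 112.4]
ee_rot: [0.0, 0.707, 0.707, 0.004]
force: [-0.4, 0.0, -0.8]
grip_width: 0.597
grip_force: 0.0
```

```bash
python3 plan.py '[[542.5,22.8,110,90,0.6]]'
```

```text
now [545.8 271.  112.4] t 24.73 grip 0.597 0.0 F [-0.4  0.  -0.8]
7 rows -> (542.5, 22.8, 110, 90)
[[0.6, -0.71, -0.01, 0, 0.01, -0.01, 0.0], [0.6, -0.71, -0.01, 0, 0.01, 0, 0.0], [0.6, -0.71, -0.01, 0.01, 0, -0.01, 0.0], [0.6, -0.71, -0.01, 0.01, 0.01, 0, 0.0], [0.6, -0.71, -0.01, 0, 0, -0.01, 0.0], [0.6, -0.71, -0.01, 0.01, 0.01, 0, 0.0], [0.6, -0.7, -0.01, 0, 0, -0.01, 0.0]]
```

Request:
arm_command(steps=[[[0.6, -0.71, -0.01, 0, 0.01, 0, 0], [0.6, -0.71, -0.01, 0, 0.01, 0, 0], [0.6, -0.71, -0.01, 0.01, 0, -0.01, 0], [0.6, -0.71, -0.01, 0.01, 0.01, 0, 0], [0.6, -0.71, -0.01, 0, 0, -0.01, 0], [0.6, -0.71, -0.01, 0.01, 0, 0, 0], [0.6, -0.7, -0.01, 0, 0, -0.01, 0], [0.6, 0, 0, 0, 0, 0, 0]]])

```text
time_s: 25.72
eef_pos: [541.1, 20.9, 106.9]
ee_rot: [-0.001, 0.708, 0.706, -0.001]
force: [-0.2, 0.8, 0.4]
grip_width: 0.602
grip_force: 0.0
```

```bash
python3 plan.py '[[542.5,22.8,36,90,0.6]]'
```

```text
now [541.1  20.9 106.9] t 25.73 grip 0.602 0.0 F [-0.2  0.8  0.4]
2 rows -> (542.5, 22.8, 36, 90)
[[0.6, 0.02, 0.02, 0.71, -0.01, 0, -0.01], [0.6, 0.02, 0.01, 0.71, -0.02, 0, -0.01]]
```

Request:
arm_command(steps=[[[0.6, 0.02, 0.02, 0.71, 0, 0, 0], [0.6, 0.02, 0.01, 0.71, 0, 0, 0], [0.6, 0, 0, 0, 0, 0, 0], [0.2, 0, 0, 0, 0, 0, 0], [0.2, 0, 0, 0, 0, 0, 0], [0.2, 0, 0, 0, 0, 0, 0], [0.2, 0, 0, 0, 0, 0, 0], [0.2, 0, 0, 0, 0, 0, 0]]])

```text
time_s: 26.72
eef_pos: [543.3, 24.7, 37.7]
ee_rot: [-0.0, 0.707, 0.707, -0.0]
force: [-0.5, 1.2, 7.4]
grip_width: 0.352
grip_force: 26.2
```

Request:
arm_command(steps=[[[0.2, 0, 0, -0.3, 0, 0, 0], [0.2, 0, 0, -0.5, 0, 0, 0], [0.2, 0, 0, -0.6, 0, 0, 0], [0.2, 0, 0, 0, 0, 0, 0], [0.2, 0, 0, 0, 0, 0, 0]]])

```text
time_s: 27.35
eef_pos: [542.4, 24.7, 106.1]
ee_rot: [-0.001, 0.707, 0.707, -0.001]
force: [0.5, 0.1, 0.6]
grip_width: 0.361
grip_force: 25.7
```

```bash
python3 plan.py '[[469,270,112,90,0.2]]'
python3 - <<'E'
from h import *
im=capture("side")[...,::-1]; cs=get_calibration("side")
p=sense()["eef_pos"]; q=cv2.projectPoints(np.array([p,p-[0,0,14],p-[0,0,38]]),cs["rvec"],cs["tvec"],cs["intrinsics"],cs["D"])[0][:,0]
u,v=q[0].astype(int); x0,y0=u-50,v-60; print(((q-[x0,y0])*6).round())
cv2.imwrite("pics/g4.png",cv2.resize(np.ascontiguousarray(im[y0:y0+100,x0:x0+100]),(600,600),interpolation=cv2.INTER_CUBIC))
E
```

```text
now [542.4  24.7 106.1] t 27.35 grip 0.361 25.7 F [0.5 0.1 0.6]
7 rows -> (469, 270, 112, 90)
[[0.2, 0.7, -0.21, -0.02, 0, 0, 0.0], [0.2, 0.7, -0.21, -0.02, 0, 0, 0.0], [0.2, 0.7, -0.21, -0.01, 0, 0, 0.0], [0.2, 0.7, -0.21, -0.02, -0.01, 0, 0.0], [0.2, 0.7, -0.21, -0.01, 0, 0, 0.0], [0.2, 0.7, -0.21, -0.02, -0.01, 0, 0.0], [0.2, 0.71, -0.21, -0.01, 0, 0, 0.0]]
[[303. 361.]
 [303. 395.]
 [303. 451.]]
```

View pics/g4.png

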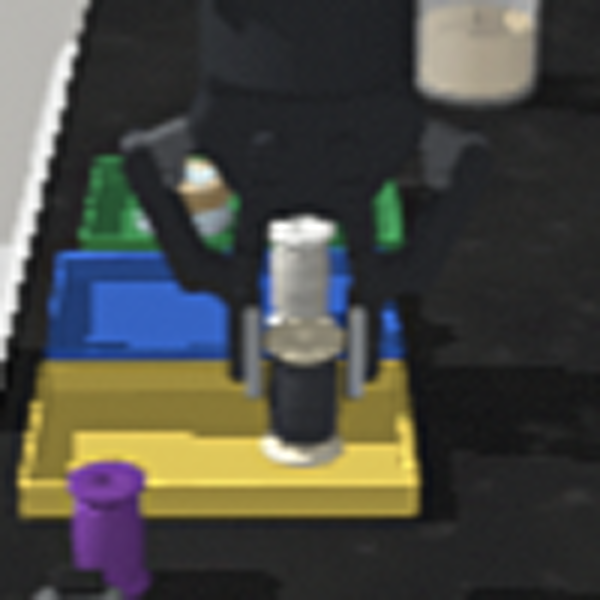

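The black spool hangs upright at (303,390). The white one stands in the blue tray behind it at (300,265).

Request:
arm_command(steps=[[[0.2, 0.6, -0.21, -0.02, 0, 0, 0], [0.2, 0.7, -0.21, -0.02, 0, 0, 0], [0.2, 0.7, -0.21, -0.02, 0, 0, 0], [0.2, 0.7, -0.21, -0.01, 0, 0, 0], [0.2, 0.7, -0.21, -0.01, 0, 0, 0], [0.2, 0.7, -0.21, -0.02, 0, 0, 0], [0.2, 0.7, -0.21, -0.01, 0, 0, 0], [0.2, 0.1, 0, 0, 0, 0, 0]]])

```text
time_s: 28.4
eef_pos: [468.0, 271.1, 111.2]
ee_rot: [-0.001, 0.706, 0.708, -0.002]
force: [0.4, 0.2, 0.3]
grip_width: 0.354
grip_force: 25.7
```

Request:
arm_command(steps=[[[0.2, 0, 0, 0, 0, 0, 0], [0.2, 0, 0, 0, 0, 0, 0]]])

```text
time_s: 28.65
eef_pos: [469.4, 268.7, 111.7]
ee_rot: [-0.001, 0.707, 0.707, -0.001]
force: [0.0, -0.4, 0.5]
grip_width: 0.353
grip_force: 25.7
```

```bash
python3 plan.py '[[469,270,47,90,0.2]]'
```

```text
now [469.4 268.7 111.7] t 28.65 grip 0.353 25.7 F [ 0.  -0.4  0.5]
2 rows -> (469, 270, 47, 90)
[[0.2, 0.01, 0, 0.65, -0.01, 0, 0.0], [0.2, 0.02, 0, 0.64, -0.01, 0, 0.0]]
```

Request:
arm_command(steps=[[[0.2, 0.01, 0, 0.65, 0, 0, 0], [0.2, 0.02, 0, 0.6, 0, 0, 0], [0.2, 0, 0, 0.04, 0, 0, 0], [0.2, 0, 0, 0.04, 0, 0, 0], [0.2, 0, 0, 0.02, 0, 0, 0], [0.2, 0, 0, 0, 0, 0, 0], [0.2, 0, 0, 0, 0, 0, 0]]])

```text
time_s: 29.52
eef_pos: [469.1, 271.2, 44.9]
ee_rot: [-0.001, 0.707, 0.707, -0.001]
force: [0.2, 0.0, -0.5]
grip_width: 0.353
grip_force: 25.6
```

Request:
arm_command(steps=[[[0.2, 0, 0, 0.04, 0, 0, 0], [0.2, 0, 0, 0.02, 0, 0, 0], [0.2, 0, 0, 0, 0, 0, 0], [0.2, 0, 0, 0, 0, 0, 0]]])

```text
time_s: 30.02
eef_pos: [468.9, 271.1, 41.5]
ee_rot: [-0.001, 0.707, 0.707, -0.001]
force: [-0.5, 0.3, -1.2]
grip_width: 0.353
grip_force: 25.6
```

Request:
arm_command(steps=[[[0.2, 0, 0, 0.02, 0, 0, 0], [0.2, 0, 0, 0, 0, 0, 0], [0.2, 0, 0, 0, 0, 0, 0]]])

```text
time_s: 30.4
eef_pos: [469.0, 271.2, 40.7]
ee_rot: [-0.001, 0.707, 0.707, -0.001]
force: [-2.1, -0.6, 4.7]
grip_width: 0.351
grip_force: 26.0
```

Request:
arm_command(steps=[[[0.48, 0, 0, 0, 0, 0, 0], [0.48, 0, 0, 0, 0, 0, 0], [0.48, 0, 0, 0, 0, 0, 0], [0.48, 0, 0, -0.2, 0, 0, 0], [0.48, 0, 0, -0.5, 0, 0, 0], [0.48, 0, 0, -0.7, 0, 0, 0], [0.48, 0, 0, 0, 0, 0, 0], [0.48, 0, 0, 0, 0, 0, 0]]])

```text
time_s: 31.4
eef_pos: [468.9, 271.1, 110.3]
ee_rot: [-0.001, 0.707, 0.707, -0.001]
force: [-0.1, -0.5, 0.8]
grip_width: 0.481
grip_force: 0.0
```

```bash
python3 plan.py '[[542.7,-80,108,107.6,0.5]]'
```

```text
now [468.9 271.1 110.3] t 31.4 grip 0.481 0.0 F [-0.1 -0.5  0.8]
9 rows -> (542.7, -80, 108, 107.6)
[[0.5, -0.78, 0.16, 0, 0, 0, -0.23], [0.5, -0.79, 0.14, 0.01, 0, 0, -0.23], [0.5, -0.79, 0.11, 0, 0, 0, -0.23], [0.5, -0.79, 0.08, 0.01, 0, 0, -0.23], [0.5, -0.79, 0.06, 0, 0, 0, -0.22], [0.5, -0.8, 0.03, 0.01, -0.01, 0, -0.23], [0.5, -0.8, 0, 0, 0, 0, -0.22], [0.5, -0.8, -0.03, 0.01, -0.01, 0, -0.23], [0.5, -0.79, -0.05, 0, 0, 0, -0.22]]
```

Request:
arm_command(steps=[[[0.5, -0.78, 0.16, 0, 0, 0, -0.23], [0.5, -0.79, 0.14, 0.01, 0, 0, -0.23], [0.5, -0.79, 0.11, 0, 0, 0, -0.23], [0.5, -0.79, 0.08, 0, 0, 0, -0.23], [0.5, -0.79, 0.06, 0, 0, 0, -0.22], [0.5, -0.8, 0.03, 0.01, -0.01, 0, -0.23], [0.5, -0.8, 0, 0, 0, 0, -0.22], [0.5, -0.8, -0.03, 0, -0.01, 0, -0.23]]])

```text
time_s: 32.4
eef_pos: [534.4, -42.4, 108.4]
ee_rot: [-0.001, 0.604, 0.797, -0.0]
force: [0.6, 0.1, 0.1]
grip_width: 0.498
grip_force: 0.0
```

Request:
arm_command(steps=[[[0.5, -0.79, -0.05, 0, 0, 0, -0.22], [0.5, 0, 0, 0, 0, 0, 0], [0.5, 0, 0, 0, 0, 0, 0]]])

```text
time_s: 32.78
eef_pos: [542.5, -79.3, 108.6]
ee_rot: [-0.001, 0.591, 0.807, -0.0]
force: [0.2, -0.0, -0.6]
grip_width: 0.499
grip_force: 0.0
```

```bash
python3 plan.py '[[542.7,-80,20,107.6,0.5]]'
python3 - <<'E'
from h import *
im=capture("top")[...,::-1]
cv2.imwrite("pics/t5.png",cv2.resize(np.ascontiguousarray(im[145:235,95:395]),(800,240),interpolation=cv2.INTER_CUBIC))
E
```

```text
now [542.5 -79.3 108.6] t 32.77 grip 0.499 0.0 F [ 0.2 -0.  -0.6]
3 rows -> (542.7, -80, 20, 107.6)
[[0.5, -0.01, 0, 0.59, 0, 0, 0.0], [0.5, 0, 0, 0.59, 0, -0.01, 0.0], [0.5, -0.01, 0, 0.59, -0.01, 0, -0.01]]
```

View pics/t5.png

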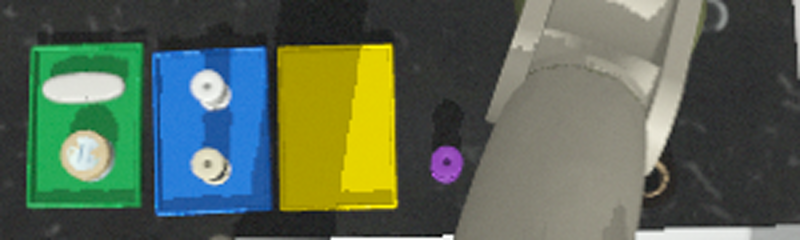

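All four pieces are well placed: white spool at (210,90), black spool at (212,165), and brush and pot in green. Now the peg. I go low, with the tips about 3 mm up.

Request:
arm_command(steps=[[[0.5, -0.01, 0, 0.6, 0, 0, 0], [0.5, 0, 0, 0.6, 0, 0, 0], [0.5, 0, 0, 0.6, 0, 0, 0], [0.3, 0, 0, 0.03, 0, 0, 0], [0.3, 0, 0, 0, 0, 0, 0], [0.3, 0, 0, 0, 0, 0, 0]]])

```text
time_s: 33.58
eef_pos: [543.8, -80.4, 19.1]
ee_rot: [0.001, 0.591, 0.807, 0.0]
force: [0.1, 0.4, -0.8]
grip_width: 0.301
grip_force: 0.0
```

Request:
arm_command(steps=[[[0.3, 0, 0, 0.05, 0, 0, 0], [0.05, 0, 0, 0, 0, 0, 0], [0.05, 0, 0, 0, 0, 0, 0], [0.05, 0, 0, 0, 0, 0, 0], [0.05, 0, 0, 0, 0, 0, 0], [0.05, 0, 0, 0, 0, 0, 0]]])

```text
time_s: 34.33
eef_pos: [543.3, -80.4, 15.6]
ee_rot: [-0.0, 0.591, 0.807, 0.0]
force: [-0.7, 0.6, 4.1]
grip_width: 0.164
grip_force: 26.8
```

Request:
arm_command(steps=[[[0.05, 0, 0, -0.3, 0, 0, 0], [0.05, 0, 0, -0.5, 0, 0, 0], [0.05, 0, 0, -0.6, 0, 0, 0], [0.05, 0, 0, -0.4, 0, 0, 0], [0.05, 0, 0, 0, 0, 0, 0], [0.05, 0, 0, 0, 0, 0, 0]]])

```text
time_s: 35.08
eef_pos: [542.8, -80.3, 104.6]
ee_rot: [-0.001, 0.591, 0.807, -0.0]
force: [-0.1, -0.4, 0.1]
grip_width: 0.162
grip_force: 26.2
```

```bash
python3 plan.py '[[508,144,108,90,0.05]]'
python3 - <<'E'
from h import *
im=capture("side")[...,::-1]; cs=get_calibration("side")
p=sense()["eef_pos"]; q=cv2.projectPoints(np.array([p,p-[0,0,14]]),cs["rvec"],cs["tvec"],cs["intrinsics"],cs["D"])[0][:,0]
u,v=q[0].astype(int); x0,y0=u-50,v-50; print(((q-[x0,y0])*6).round())
cv2.imwrite("pics/g5.png",cv2.resize(np.ascontiguousarray(im[y0:y0+100,x0:x0+100]),(600,600),interpolation=cv2.INTER_CUBIC))
E
```

```text
now [542.8 -80.3 104.6] t 35.08 grip 0.162 26.2 F [-0.1 -0.4  0.1]
6 rows -> (508, 144, 108, 90)
[[0.05, 0.75, 0.12, -0.01, 0, 0, 0.34], [0.05, 0.75, 0.08, -0.01, 0, 0, 0.34], [0.05, 0.76, 0.04, -0.01, 0, 0, 0.34], [0.05, 0.75, 0, -0.01, 0, 0, 0.34], [0.05, 0.76, -0.04, -0.01, 0, 0, 0.34], [0.05, 0.75, -0.09, -0.01, -0.01, -0.01, 0.34]]
[[303. 302.]
 [303. 338.]]
```

View pics/g5.png

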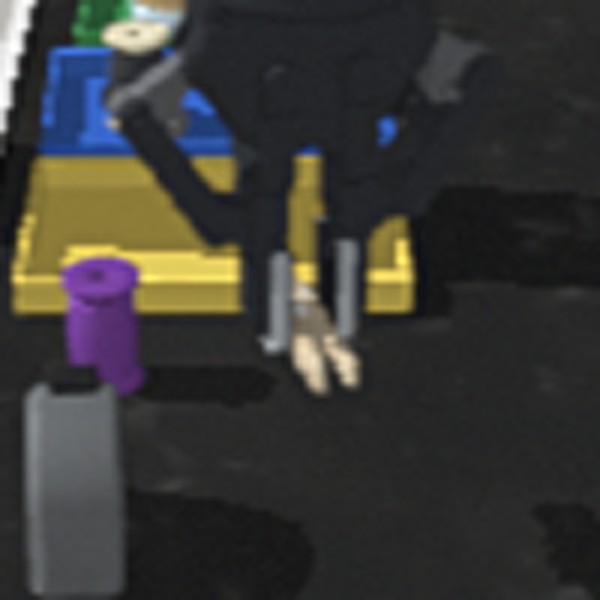

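The peg is held between the tips at (315,335), and its width matches. I carry it to the yellow tray and turn it square.

Request:
arm_command(steps=[[[0.05, 0.75, 0.12, -0.01, 0, 0, 0.34], [0.05, 0.75, 0.08, -0.01, 0, 0, 0.34], [0.05, 0.76, 0.04, -0.01, 0, 0, 0.34], [0.05, 0.75, 0, -0.01, 0, 0, 0.34], [0.05, 0.76, -0.04, -0.01, 0, 0, 0.34], [0.05, 0.75, -0.09, -0.01, 0, 0, 0.34], [0.05, 0, 0, 0, 0, 0, 0], [0.05, 0, 0, 0, 0, 0, 0]]])

```text
time_s: 36.12
eef_pos: [508.1, 143.4, 107.9]
ee_rot: [-0.0, 0.707, 0.707, -0.0]
force: [-0.7, -0.4, -0.3]
grip_width: 0.16
grip_force: 26.2
```

```bash
python3 plan.py '[[508,144,24,90,0.05]]'
```

```text
now [508.1 143.4 107.9] t 36.12 grip 0.16 26.2 F [-0.7 -0.4 -0.3]
3 rows -> (508, 144, 24, 90)
[[0.05, 0, 0, 0.56, 0, 0, 0.0], [0.05, 0.01, 0, 0.56, 0, 0, 0.0], [0.05, 0, 0, 0.56, -0.01, 0, 0.01]]
```

Request:
arm_command(steps=[[[0.05, 0, 0, 0.56, 0, 0, 0], [0.05, 0, 0, 0.56, 0, 0, 0], [0.05, 0, 0, 0.56, 0, 0, 0], [0.05, 0, 0, 0.04, 0, 0, 0], [0.05, 0, 0, 0, 0, 0, 0], [0.05, 0, 0, 0, 0, 0, 0]]])

```text
time_s: 36.88
eef_pos: [508.9, 143.8, 23.5]
ee_rot: [0.0, 0.707, 0.707, 0.001]
force: [-0.4, 0.8, -0.8]
grip_width: 0.165
grip_force: 26.2
```

Request:
arm_command(steps=[[[0.05, 0, 0, 0.05, 0, 0, 0], [0.05, 0, 0, 0.02, 0, 0, 0], [0.05, 0, 0, 0, 0, 0, 0], [0.05, 0, 0, 0, 0, 0, 0]]])

```text
time_s: 37.38
eef_pos: [508.2, 144.0, 19.0]
ee_rot: [-0.0, 0.707, 0.707, 0.0]
force: [-0.7, 0.1, -0.6]
grip_width: 0.163
grip_force: 26.2
```

Within about 1 mm of the floor. I release it and rise.

Request:
arm_command(steps=[[[0.05, 0, 0, 0.02, 0, 0, 0], [0.05, 0, 0, 0, 0, 0, 0], [0.35, 0, 0, 0, 0, 0, 0], [0.35, 0, 0, 0, 0, 0, 0], [0.35, 0, 0, 0, 0, 0, 0], [0.35, 0, 0, -0.3, 0, 0, 0], [0.35, 0, 0, -0.7, 0, 0, 0], [0.35, 0, 0, -0.7, 0, 0, 0]]])

```text
time_s: 38.38
eef_pos: [508.2, 143.9, 104.8]
ee_rot: [-0.0, 0.707, 0.707, 0.0]
force: [-0.1, -0.3, 0.1]
grip_width: 0.349
grip_force: 0.0
```

Request:
arm_command(steps=[[[0.35, -0.7, -0.3, -0.7, 0, 0, 0], [0.35, -0.7, -0.7, -0.7, 0, 0, 0], [0.35, -0.7, -0.7, -0.7, 0, 0, 0], [0.35, -0.7, -0.7, 0, 0, 0, 0], [0.35, -0.7, 0, 0, 0, 0, 0], [0.35, 0, 0, 0, 0, 0, 0]]])

```text
time_s: 39.12
eef_pos: [388.2, -32.7, 208.9]
ee_rot: [0.001, 0.708, 0.706, 0.0]
force: [-0.1, 0.5, 0.1]
grip_width: 0.354
grip_force: 0.0
```

Run:
```python
from h import *
t=capture("top")[...,::-1]; s=capture("side")[...,::-1]
a=cv2.resize(np.ascontiguousarray(t[145:235,95:395]),(800,240),interpolation=cv2.INTER_CUBIC)
b=cv2.resize(np.ascontiguousarray(s[135:215,195:355]),(700,350),interpolation=cv2.INTER_CUBIC)
cv2.imwrite("pics/f.png",np.vstack([a,np.pad(b,((0,0),(0,100),(0,0)))]))
g=sense();print(g["eef_pos"],g["force"])
```

```text
[388.27843096 -31.05210229 208.42191722] [ 0.38655013 -0.61256855 -0.19950136]
```

View pics/f.png

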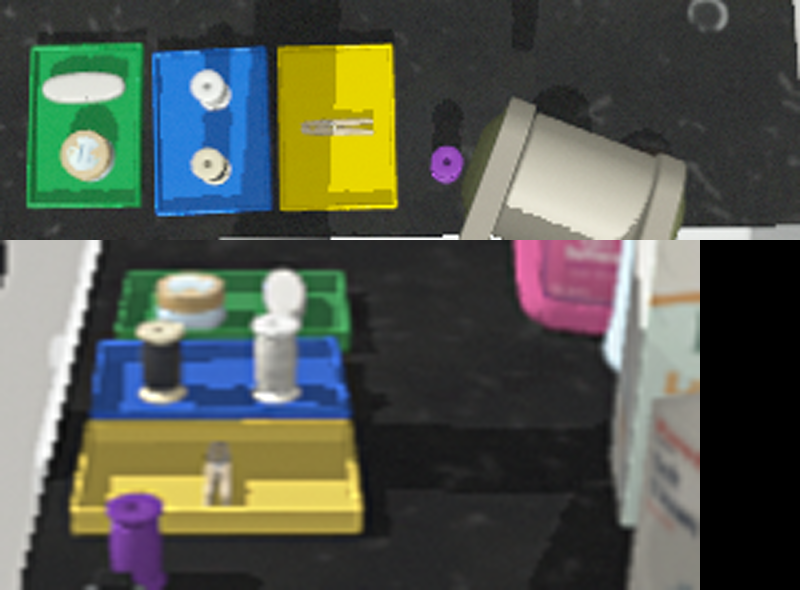

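All five are in place. The peg lies flat at (338,127) in yellow, the spools stand at (210,90) and (212,165) in blue, and the brush (83,87) and pot (87,157) are flat in green. The arm is clear.

```bash
python3 -c "
from rig import *
print(finish_job())"
```

```text
the job is handed in; nothing more can be done
None
```

I handed the job in at about 39 s: both spools stand in the blue tray, the brush and pot lie flat in the green, the peg lies flat in the yellow, and I never touched the tape measure or the tape roll; the hand-in returned no verdict.

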